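# Turn the hand wheel by its finger notch

## Robot

A 7-joint arm with a two-finger parallel gripper is mounted at the origin on the work surface. World frame = base frame: x ahead of the robot, y to its left, z up, the work surface at z = 0. Lengths are in m, angles in degrees, forces in N, time in s.
With the tool pointing down it reaches from about 0.425 to 0.875 m from the base axis. Payload 8.4 kg.
Tool frame: the origin (TCP) lies midway between the tips of the shut fingers; the grasp point (between the pads) lies 19 mm behind it; x points along the fingers, y is the direction in which the jaws open and shut, and the axes are right-handed (so a half turn about x gives the same grasp; the last joint's range is limited). The gripper opens to 87 mm and grips with 3 to 60 N. Pads are 19 mm wide; open, the fingers measure 117 mm over their backs; the gripper's body (75 mm by 190 mm) begins 51 mm behind the grasp point.
Start: joints at [-78.564, 19.091, 2.286, 83.961, -0.768, 76.965, -3.352], TCP at [0.191, 0.621, 0.223] pointing down, gripper open.
Joint ranges: [-147.57, 147.57], [-21.85, 119.76], [-74.77, 79.35], [14.55, 137.4], [-85.83, 265.84], [4.83, 119.75], [-152.11, 152.11]. Speed limits (degrees/s): [127.2, 127.2, 159.86, 159.86, 180, 180, 180].

## Interface

Orientations are given as [roll, pitch, yaw] about the fixed x, y, z axes, in that order (R = Rz(yaw) Ry(pitch) Rx(roll)).
In Python, from bench import robot, optics, recognise gives the robot as it stands.
- The arm moves only by the tool move_arm, never from a script. Its argument "targets" is a list of rows, each a list of 3 entries, a list of its own where there are three numbers: the shift along the world's x, y, z in mm, then the turn about the world's z in rad, then the opening, from 0 (shut) to 1 (fully open). In form: [[[tx, ty, tz], yaw, gripper], ...]. A call has 1 to 12 rows; each row shifts and turns the commanded pose from where the row before left it; what a row does not reach is not made up. A row lasts 1/8 s, in which the tool goes at most 62.5 mm and 10.7 degrees, less where a joint would pass 70% of its speed; a pose out of reach is approached as far as the arm can. A call is refused whole if a number of a shift passes 62.5 or a number of a turn 0.188, either way. A call with a gripper value outside its range is refused whole. The fingers move at their own pace and stop on an object; "force" is the grip in N (left out, the last holds). Time passes only in rows, so rows that do not move let the fingers close. It gives the time, the measured TCP pose, the force and the opening at its end, in the units of the state.
- robot.observe(): the state, without advancing time (a new reading comes with each control period).
- optics.grab_frame(name): name is "scene" or "top" or "wrist"; returns the picture (384x512x3 uint8, blue, green, red); there is no depth.
- optics.calibration(name): a dict with "K" (3x3 intrinsics, pixels), "cam_to_world" (4x4, takes a point from camera to world coordinates). Camera axes: x right, y up, looking along -z (the intrinsics and any distortion apply to the point x, -y, -z); pixel columns grow to the right and rows downward; lengths in m; the calibration is good to about 2 mm. The wrist camera is an equidistant fisheye: a pixel r from the principal point sees the ray r / f radians off the axis. A picture is of the moment at which its call begins: read the wrist's pose just before it. calibration takes no time and is no camera call; for the wrist camera it gives the pose at the moment of the call.
- robot.finish_job(): hands the job in, once; it reports no verdict.
Trained networks look in the newest picture that a camera, given by its name, has taken for a name from the list of things; names that differ only in an ending like _2 or _b are one class to them, and where a whole thing is asked for, a point or a joint stands for the part that bears it (a point fixed in the world has none). Each returns a list of dicts, best first, with "p" (0 to 1); they miss things now and then, are a little off and sometimes report something else, mostly with a low value. They report only what shows in the picture. A call takes as long as a camera call. They do not tell look-alikes from the thing itself.
- recognise(camera, query): "box" ([left, top, right, bottom] in pixels, round what is visible of it).
The state is a dict: "time": time; "q": joint angles; "dq": joint speeds; "joint_efforts": joint torques, N m; "ee_pos": TCP position; "eef_rot": TCP orientation; "ft_force": force on the tool from outside, world axes, zero at the start; "moment": the same for the moment, N m; "grip_width": finger opening in m.
Only numpy, scipy, OpenCV 4.12 (cv2) and the standard library are available. Lean on these libraries where they do the work, as an engineer would, in place of code of your own. Each camera call takes 0.05 s, during which the arm holds its last target.

## Task

The freshly made jug on the potter's hand wheel is still soft, so it must be turned by the wheel and never touched. Run a fingertip along the edge of the wheel head until you feel the finger notch, press the fingertip inside it and push the wheel round until the jug's handle points squarely at your side of the bench. Take your hand away and leave the wheel like that, with the jug still standing in the middle and the bowls, the tin and the wooden rib where they were.

Things in the scene. Friction and masses are not known exactly. Their poses are not given: they have to be found in the camera images.
- stand: potter's hand wheel, fixed: dark iron foot 196 mm across under a grey cast wheel head, a level disc 280 mm across and 36 mm thick. Origin on the bench under the wheel's axis; its axes lie along the world's. The head turns about the vertical through the origin, any amount either way, on a stiff bearing: about 6 N sideways at the notch moves it, it stays where left
- wheel_top (a point): centre of the head's flat top, 104 mm above the bench; this point does not turn. A fingertip dragged over the top with under 4 N does not turn the head. The notch in its edge is open to the top and the outside, reaches 30 mm inward (radius 110 to 140 mm), is 40 mm wide at its back and 51 mm at the edge; its flat floor is 22 mm below the top. It turns with the head; elsewhere the top is flat
- near_edge (a point): point on the top edge of the head straight along -x from the axis (140 mm from it), nearest the robot's side of the bench. One finger notch is cut in the edge, its place unknown: feel or look for it. At the start its middle lies between 6 degrees to the robot's right (-y) and 72 degrees to the left (+y) of this point, as seen from the axis.
- jug: raw clay pouring jug, loose, 0.35 kg, mid-head: 106 mm across, 60 mm high; lip to 68 mm from its axis along its +x, loop handle along its -x to 85 mm, up to 48 mm high. Origin at the centre of its underside. Yaw 0 = handle squarely to the robot's side (-x). Starts with the handle 37 to 80 degrees to the robot's left of that (yaw -0.65 to -1.4); the wheel brings it home anticlockwise
- jug_handle (a point): outermost part of the jug's loop handle, 80 mm from the jug's axis along its -x, 31 mm above its underside.
- bowl_left: raw clay bowl, loose, 112 mm across, 68 mm high, on the bench to the left of the wheel; origin at the centre of its underside. To be left alone
- bowl_right: raw clay bowl, loose, 112 mm across, 68 mm high, on the bench to the right of the wheel; origin at the centre of its underside. To be left alone
- tin: open aluminium tin, loose, 90 mm across, 75 mm high, on the bench beyond the left bowl; origin at the centre of its underside. To be left alone
- rib: flat wooden rib, loose, 165 x 30 x 9 mm, lying on the bench at the near right; origin at the centre of its underside. To be left alone
Mind the look-alikes: they are no part of the job. What is shaped like the jug but green or orange is not meant.

How it is judged (in metres and radians):
On the way, in this order (a step that is already met when the one before it is completed fails the run):
1. a fingertip is on the wheel head outside the notch, as it feels along the edge (contact force between the fingers and stand above 0.2 N and not (contact force between the fingers and wheel_c0 above 1 N or contact force between the fingers and wheel_c1 above 1 N or contact force between the fingers and wheel_c2 above 1 N)), for 0.1 s.
2. the fingertip presses inside the notch, on its floor or a side ((contact force between the fingers and wheel_c0 above 1 N or contact force between the fingers and wheel_c1 above 1 N or contact force between the fingers and wheel_c2 above 1 N)), for 0.2 s.
3. the fingertip, still pressing inside the notch, pushes the wheel round until the handle is nearly home ((contact force between the fingers and wheel_c0 above 1 N or contact force between the fingers and wheel_c1 above 1 N or contact force between the fingers and wheel_c2 above 1 N) and angle between the x axis of jug and the x axis of stand, either way round below 0.5 rad), for 0.05 s.
At the end, for the whole second after the job is handed in: The jug stands upright and at rest within 15 mm of the wheel's axis, its handle pointing to the robot's side of the bench (-x) within 0.25 rad (14 degrees) (angle between the x axis of jug and the x axis of stand, either way round below 0.25 rad and x of jug_handle in the frame of stand below -0.05 m and horizontal distance between jug and stand below 0.015 m and angle between jug's own z axis and vertical below 0.1 rad and linear speed of jug below 0.01 m/s and angular speed of jug below 0.05 rad/s); the robot touches nothing.
It fails at once if the robot touches the soft jug (contact force between any of the fingers, the arm and jug above 0.3 N).
It fails at once if the jug is lifted off the wheel (height (world z) of jug above 0.115 m).
It fails at once if a bystander is moved more than 15 mm (distance of any of bowl_left, bowl_right, tin, rib from where it was at the start of the episode above 0.015 m).
It also fails if it takes over 70 s, if anything falls off the work surface, if the arm or the gripper's body presses on something with over 40 N, if the wrist force passes 120 N, or if a joint passes its speed limit or range.

## Working session

There is one attempt and no reset: what is moved stays moved. The work goes in short steps, Python scripts to look and compute and a tool call to move; the robot and the scene stay as the last step left them, time stands still between calls to the robot, and variables do not carry over. Pictures are saved under pics/ and viewed, and the job is handed in when it is done.

Besides the shell and the picture viewer there is one more tool, called after "Emit:" in YAML: its name, and indented under it one key for each argument. move_arm: Moves the arm, as the interface text tells. Its arguments: {"type":"object","properties":{"targets":{"type":"array"},"force":{"type":"number"}},"required":["targets"]}

```bash
ls; mkdir -p pics; python3 - <<'E'
from bench import robot, optics, recognise
import cv2
s=robot.observe(); print(s)
for n in ["scene","top","wrist"]:
    im=optics.grab_frame(n); cv2.imwrite(f"pics/{n}0.png",im)
    c=optics.calibration(n); print(n,c)
for q in ["stand","jug","bowl_left","tin","rib"]:
    for n in ["scene","top"]:
        print(q,n,[(r['p'],r['box']) for r in recognise(n,q)])
E
```

```text
pics
{'time': 0.0, 'q': array([-78.56211312,  19.13194808,   2.28298763,  84.01177945,
        -0.76600997,  76.96500734,  -3.35212008]), 'dq': array([ 0.01667405,  0.11088813,  0.10614137,  0.06327604, -0.06588765,
       -0.05779777, -0.04240918]), 'joint_efforts': array([ 2.17595093e-04, -6.56362438e+01,  1.33539554e+00, -4.03787434e+01,
       -5.96935744e-02,  4.49692179e-02,  2.16768417e-04]), 'ee_pos': array([0.19124386, 0.62073397, 0.2216506 ]), 'eef_rot': array([ -85.37806777,   89.90646416, -102.49908704]), 'ft_force': array([-0.07160721, -0.38912813,  0.03372219]), 'moment': array([ 0.04131672, -0.03321892, -0.0128009 ]), 'grip_width': 0.08696666420470422}
scene {'K': array([[348.23566522,   0.        , 251.69280713],
       [  0.        , 348.23566522, 190.98107666],
       [  0.        ,   0.        ,   1.        ]]), 'cam_to_world': array([[ 0.00285654, -0.83903432,  0.544071  ,  1.10479957],
       [ 0.99992882,  0.00869909,  0.00816528,  0.08713958],
       [-0.01158387,  0.54400896,  0.83899945,  1.13344638],
       [ 0.        ,  0.        ,  0.        ,  1.        
[... 1094 characters left out ...]
3, 260.1]), (0.78, [291.7, 130.8, 329.5, 157.2]), (0.76, [311.8, 165.9, 341.2, 200.3]), (0.73, [230.5, 203.6, 261.7, 238.9]), (0.72, [158.2, 163.5, 188.1, 189.2])]
jug top [(0.97, [123.7, 135.3, 156.6, 172.1]), (0.88, [246.6, 132.1, 275.3, 165.7]), (0.84, [170.5, 198.1, 199.7, 232.3]), (0.79, [185.7, 255.3, 214.9, 281.6]), (0.64, [322.7, 208.5, 359.7, 234.9])]
bowl_left scene [(0.63, [316.9, 215.7, 345.6, 249.6])]
bowl_left top [(0.87, [169.1, 148.7, 200.1, 174.1])]
tin scene [(0.67, [320.4, 261.6, 353.5, 289.8]), (0.62, [202.9, 191.0, 289.0, 269.7])]
tin top [(0.73, [174.8, 108.0, 197.4, 131.9])]
rib scene [(0.86, [137.8, 204.7, 150.0, 241.3])]
rib top [(0.87, [350.2, 155.8, 361.7, 195.9])]
```

```bash
python3 - <<'E'
import cv2
a=cv2.imread("pics/top0.png"); c=a[85:265,110:380]; cv2.imwrite("pics/topc.png",cv2.resize(c,None,fx=2.9,fy=2.9,interpolation=cv2.INTER_CUBIC))
a=cv2.imread("pics/scene0.png"); c=a[110:310,120:420]; cv2.imwrite("pics/scenec.png",cv2.resize(c,None,fx=2.6,fy=2.6,interpolation=cv2.INTER_CUBIC))
E
```

```text
(no output)
```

View pics/topc.png

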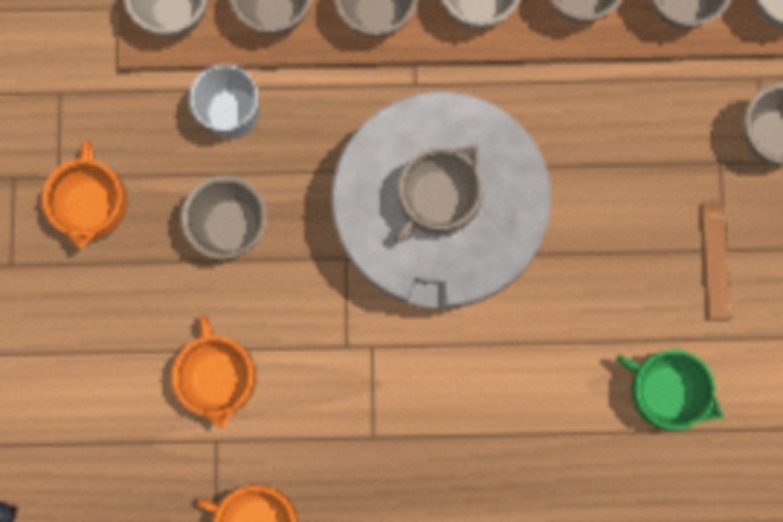

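View pics/scenec.png

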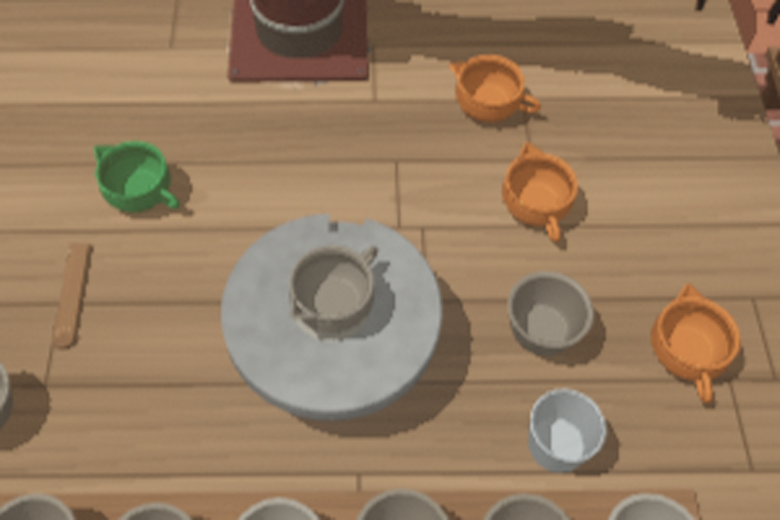

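View pics/wrist0.png

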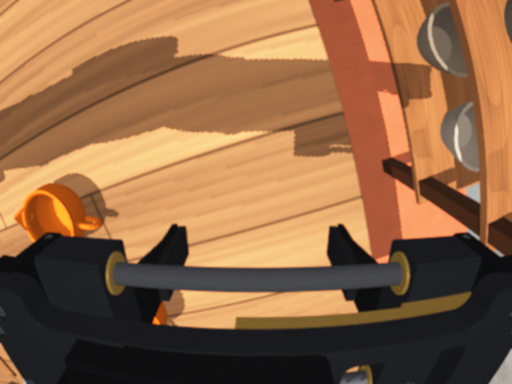

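```bash
cat > h.py <<'E'
import numpy as np
def pix2w(c,u,v,z):
    K=c['K'];T=c['cam_to_world'];d=np.array([(u-K[0,2])/K[0,0],-(v-K[1,2])/K[1,1],-1.])
    w=T[:3,:3]@d;o=T[:3,3];return o+w*(z-o[2])/w[2]
def w2pix(c,p):
    T=c['cam_to_world'];q=T[:3,:3].T@(np.array(p)-T[:3,3]);K=c['K'];return np.array([K[0,2]+K[0,0]*q[0]/-q[2],K[1,2]+K[1,1]*q[1]/q[2]])
E
python3 - <<'E'
from bench import optics
from h import *
import cv2
c=optics.calibration('top'); s=2.9
def P(x,y,z): return pix2w(c,110+(x+.5)/s-.5,85+(y+.5)/s-.5,z)
print('L',P(333,199,.104),'R',P(550,199,.104),'T',P(441,92,.104))
C=(P(333,199,.104)+P(550,199,.104))/2
for n,x,y,z in [('notchL floor',409,302,.082),('notchL back',415,279,.104),('notch back R',444,282,.104),('notch R edge',444,305,.104),('jug rim c',440,189,.164),('handle',402,231,.140),('lip',473,152,.16),('bowlL',224,217,.068),('orange',213,376,.06),('tin',224,100,.07),('green',673,390,.06),('rib',715,262,.009)]:
    p=P(x,y,z);d=p-C;print(n,p.round(3),d.round(3),np.hypot(*d[:2]).round(3),np.degrees(np.arctan2(d[1],-d[0])).round(1))
im=cv2.imread('pics/top0.png')
# fit centre: mask grey
cs=optics.calibration('scene')
def S(x,y,z): return pix2w(cs,120+(x+.5)/2.6-.5,110+(y+.5)/2.6-.5,z)
print('scene L',S(222,310,.104),'R',S(441,310,.104),'far(-x)',S(330,215,.104),'near',S(330,403,.104))
for n,x,y,z in [('notchL?',362,222,.104),('notchR',318,216,.104),('rim',334,283,.164),('h',375,252,.14)]: print(n,S(x,y,z))
E
```

```text
L [0.58140801 0.19679573 0.104     ] R [ 0.57545308 -0.08111358  0.104     ] T [0.7206468  0.05539491 0.104     ]
notchL floor [0.449 0.102 0.082] [-0.129  0.044 -0.022] 0.137 18.9
notchL back [0.475 0.094 0.104] [-0.103  0.036  0.   ] 0.109 19.1
notch back R [0.471 0.057 0.104] [-0.108 -0.001  0.   ] 0.108 -0.5
notch R edge [0.441 0.058 0.104] [-0.137 -0.     0.   ] 0.137 -0.1
jug rim c [0.577 0.06  0.164] [-0.001  0.002  0.06 ] 0.002 58.6
handle [0.53  0.108 0.14 ] [-0.048  0.05   0.036] 0.07 46.3
lip [0.624 0.018 0.16 ] [ 0.046 -0.04   0.056] 0.061 -138.9
bowlL [0.569 0.343 0.068] [-0.01   0.285 -0.036] 0.285 88.0
orange [0.361 0.357 0.06 ] [-0.217  0.299 -0.044] 0.37 54.0
tin [0.727 0.343 0.07 ] [ 0.148  0.285 -0.034] 0.322 117.5
green [ 0.331 -0.235  0.06 ] [-0.247 -0.292 -0.044] 0.383 -49.8
rib [ 0.506 -0.309  0.009] [-0.073 -0.367 -0.095] 0.374 -78.8
scene L [ 0.58470849 -0.07698773  0.104     ] R [0.58711924 0.20031835 0.104     ] far(-x) [0.44292294 0.05925628 0.104     ] near [0.70929251 0.06060869 0.104     ]
notchL? [0.454555   0.10234867 0.104     ]
notchR [0.44436217 0.04304615 0.104     ]
rim [0.57969295 0.06623716 0.164     ]
h [0.52252818 0.11768756 0.14      ]
```

Emit:
move_arm:
  targets:
    - [[23,-36,0],0,0]
    - [[23,-36,0],0,0]
    - [[23,-36,0],0,0]
    - [[23,-36,0],0,0]
    - [[23,-36,0],0,0]
    - [[23,-36,0],0,0]
    - [[23,-36,0],0,0]
    - [[23,-36,0],0,0]
    - [[23,-36,0],0,0]
  force: 20

```text
time: 1.78
ee_pos: [0.399, 0.2959, 0.2228]
eef_rot: [73.5, 90.0, 56.4]
ft_force: [0.5, 0.0, 0.5]
grip_width: 0.0055
```

```bash
python3 - <<'E'
from bench import robot, optics
import cv2
from scipy.spatial.transform import Rotation as R
s=robot.observe(); print(s)
r=R.from_euler('xyz',s['eef_rot'],degrees=True).as_matrix(); print(r.round(3))
print(optics.calibration('wrist')['cam_to_world'].round(3))
cv2.imwrite("pics/w1.png",optics.grab_frame('wrist'))
E
```

```text
{'time': 1.775, 'q': array([-57.28893506,   0.66748298,  15.82602262, 105.45807275,
        -0.20021827,  73.86120706,  31.46540089]), 'dq': array([19.94016   , -5.29872796, 18.26975624,  5.19533341,  1.18771125,
       -0.09518149, 37.57685235]), 'joint_efforts': array([ -2.99295232, -38.49305749,  -1.37981482, -39.57157373,
        -0.11789449,   0.25796195,  -1.41014457]), 'ee_pos': array([0.39904146, 0.29593594, 0.22283012]), 'eef_rot': array([73.51650302, 89.96002132, 56.39030878]), 'ft_force': array([0.49455305, 0.0332897 , 0.51592081]), 'moment': array([ 0.00324076, -0.00929862, -0.01773625]), 'grip_width': 0.005495762677307037}
[[ 0.     0.294  0.956]
 [ 0.001  0.956 -0.294]
 [-1.     0.001  0.   ]]
[[ 0.295 -0.912 -0.287  0.319]
 [ 0.956  0.281  0.089  0.32 ]
 [-0.    -0.3    0.954  0.384]
 [ 0.     0.     0.     1.   ]]
```

View pics/w1.png

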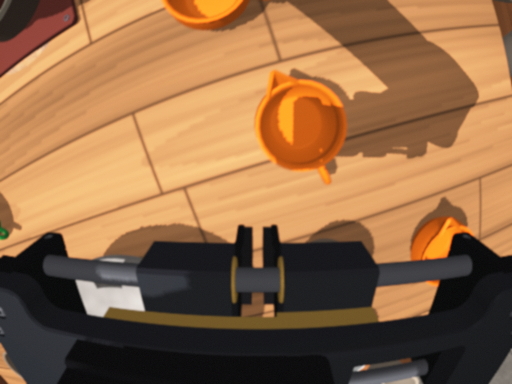

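Emit:
move_arm:
  targets:
    - [[8,-40,0],0.07,0]
    - [[8,-40,0],0.07,0]
    - [[8,-40,0],0,0]
    - [[8,-40,0],0,0]
    - [[9,-40,0],0,0]
    - [[9,-40,0],0,0]
    - [[9,-38,0],0,0]
    - [[0,0,-40],0,0]
    - [[0,0,-40],0,0]
    - [[0,0,-20],0,0]
    - [[0,0,0],0,0]
    - [[0,0,0],0,0]

```text
time: 3.32
ee_pos: [0.458, 0.0193, 0.1236]
eef_rot: [22.7, 89.9, 13.6]
ft_force: [0.7, 0.2, 0.3]
grip_width: 0.0005
```

```bash
python3 - <<'E'
from bench import robot, optics
import cv2
s=robot.observe(); print(s['time'],s['ee_pos'],s['ft_force'],s['grip_width'])
a=optics.grab_frame('top'); b=optics.grab_frame('scene')
cv2.imwrite("pics/t2.png",cv2.resize(a[105:225,215:335],None,fx=4.8,fy=4.8,interpolation=cv2.INTER_CUBIC))
cv2.imwrite("pics/s2.png",cv2.resize(b[150:290,170:320],None,fx=4,fy=4,interpolation=cv2.INTER_CUBIC))
E
```

```text
3.325 [0.45800256 0.0193357  0.12356013] [0.69714624 0.21912469 0.26739136] 0.000461362630382286
```

View pics/t2.png

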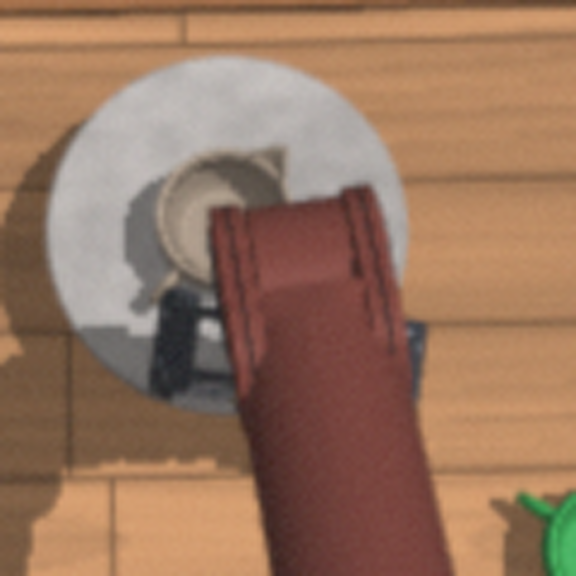

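View pics/s2.png

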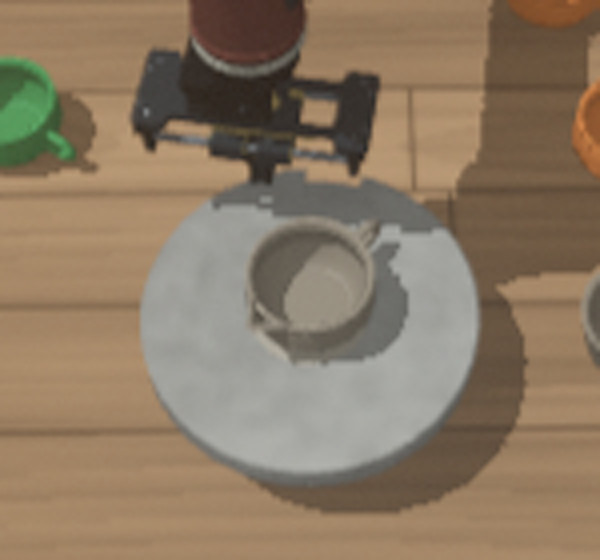

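Emit:
move_arm:
  targets:
    - [[0,0,-12],0,0]
    - [[0,0,-3],0,0]
    - [[0,0,-1],0,0]
    - [[0,0,-1],0,0]
    - [[0,0,0],0,0]
    - [[0,0,0],0,0]

```text
time: 4.18
ee_pos: [0.4574, 0.0192, 0.1057]
eef_rot: [24.1, 90.0, 15.0]
ft_force: [-0.2, 0.3, -0.2]
grip_width: 0.0004
```

Emit:
move_arm:
  targets:
    - [[0,0,-1],0,0]
    - [[0,0,0],0,0]

```text
time: 4.42
ee_pos: [0.4573, 0.0192, 0.1045]
eef_rot: [-97.0, 90.0, -106.1]
ft_force: [-0.1, 0.5, 0.4]
grip_width: 0.0001
```

Emit:
move_arm:
  targets:
    - [[0,0,-0.5],0,0]
    - [[0,0,0],0,0]

```text
time: 4.68
ee_pos: [0.4574, 0.0192, 0.1044]
eef_rot: [133.5, 90.0, 124.4]
ft_force: [-2.4, -0.7, 6.3]
grip_width: 0.0002
```

Emit:
move_arm:
  targets:
    - [[0,0,0.3],0,0]
    - [[0,0,0],0,0]

```text
time: 4.92
ee_pos: [0.4574, 0.0192, 0.1045]
eef_rot: [51.3, 90.0, 42.2]
ft_force: [-1.6, 0.6, 4.6]
grip_width: 0.0002
```

Emit:
move_arm:
  targets:
    - [[0,4,0],0,0]
    - [[0,4,0],0,0]
    - [[0,0,0],0,0]

```text
time: 5.3
ee_pos: [0.4576, 0.0277, 0.1045]
eef_rot: [31.5, 90.0, 22.4]
ft_force: [0.4, -0.9, 3.8]
grip_width: 0.0002
```

Emit:
move_arm:
  targets:
    - [[0,4,0.1],0,0]
    - [[0,4,0],0,0]
    - [[0,0,0],0,0]

```text
time: 5.68
ee_pos: [0.4574, 0.0358, 0.1045]
eef_rot: [93.8, 90.0, 84.8]
ft_force: [0.4, -0.4, 4.3]
grip_width: 0.0003
```

Emit:
move_arm:
  targets:
    - [[0,4,0],0,0]
    - [[0,4,0],0,0]
    - [[0,0,0],0,0]

```text
time: 6.05
ee_pos: [0.4574, 0.0438, 0.1045]
eef_rot: [91.4, 90.0, 82.3]
ft_force: [-0.0, 0.1, 4.1]
grip_width: 0.0005
```

Emit:
move_arm:
  targets:
    - [[0,4,0],0,0]
    - [[0,4,0],0,0]
    - [[0,0,0],0,0]

```text
time: 6.42
ee_pos: [0.4574, 0.0518, 0.1045]
eef_rot: [88.7, 90.0, 79.7]
ft_force: [0.1, -0.5, 4.8]
grip_width: 0.0003
```

Emit:
move_arm:
  targets:
    - [[0,4,0],0,0]
    - [[0,4,0],0,0]
    - [[0,0,0],0,0]

```text
time: 6.8
ee_pos: [0.4573, 0.0599, 0.1044]
eef_rot: [116.4, 90.0, 107.3]
ft_force: [-0.7, -0.0, 3.5]
grip_width: 0.0004
```

Emit:
move_arm:
  targets:
    - [[0,4,0],0,0]
    - [[0,4,0],0,0]
    - [[0,0,0],0,0]

```text
time: 7.18
ee_pos: [0.457, 0.0678, 0.1042]
eef_rot: [178.9, 90.0, 169.8]
ft_force: [0.2, -0.3, 0.4]
grip_width: 0.0005
```

Emit:
move_arm:
  targets:
    - [[0,4,0],0,0]
    - [[0,3,0],0,0]
    - [[0,0,0],0,0]

```text
time: 7.55
ee_pos: [0.4573, 0.0745, 0.1044]
eef_rot: [-134.3, 90.0, -143.4]
ft_force: [0.1, -1.1, -0.0]
grip_width: 0.0002
```

Emit:
move_arm:
  targets:
    - [[0,4,0],0,0]
    - [[0,0,-4],0,0]
    - [[0,0,-4],0,0]
    - [[0,0,0],0,0]

```text
time: 8.05
ee_pos: [0.457, 0.0779, 0.096]
eef_rot: [-139.6, 89.9, -148.7]
ft_force: [-0.7, 0.2, 0.5]
grip_width: 0.0
```

Emit:
move_arm:
  targets:
    - [[0,0,-4],0,0]
    - [[0,0,-4],0,0]
    - [[0,0,-2],0,0]
    - [[0,0,0],0,0]

```text
time: 8.55
ee_pos: [0.4572, 0.0781, 0.0863]
eef_rot: [-132.2, 90.0, -141.3]
ft_force: [-0.5, -1.0, -0.2]
grip_width: 0.0005
```

```bash
python3 - <<'E'
import numpy as np
a=np.radians(np.arange(171,226,3)); p=130*np.c_[np.cos(a),np.sin(a)]+[580,58]
for t,d,q in zip(np.degrees(a[1:]),np.diff(p,axis=0).round(1).tolist(),p[1:].round(1).tolist()): print(t,d,q)
E
```

```text
174.0 [-0.9, -6.7] [450.7, 71.6]
177.0 [-0.5, -6.8] [450.2, 64.8]
180.0 [-0.2, -6.8] [450.0, 58.0]
183.0 [0.2, -6.8] [450.2, 51.2]
186.0 [0.5, -6.8] [450.7, 44.4]
189.0 [0.9, -6.7] [451.6, 37.7]
192.00000000000003 [1.2, -6.7] [452.8, 31.0]
195.0 [1.6, -6.6] [454.4, 24.4]
198.0 [1.9, -6.5] [456.4, 17.8]
201.00000000000003 [2.3, -6.4] [458.6, 11.4]
204.0 [2.6, -6.3] [461.2, 5.1]
207.0 [2.9, -6.1] [464.2, -1.0]
210.00000000000003 [3.2, -6.0] [467.4, -7.0]
213.0 [3.6, -5.8] [471.0, -12.8]
216.0 [3.9, -5.6] [474.8, -18.4]
219.00000000000003 [4.1, -5.4] [479.0, -23.8]
222.0 [4.4, -5.2] [483.4, -29.0]
225.0 [4.7, -4.9] [488.1, -33.9]
```

Emit:
move_arm:
  targets:
    - [[-3,0,3],0,0]
    - [[-2,0,0],0,0]
    - [[0,0,0],0,0]

```text
time: 8.93
ee_pos: [0.4523, 0.0783, 0.0896]
eef_rot: [64.9, 90.0, 55.8]
ft_force: [0.3, -0.1, 0.7]
grip_width: 0.0005
```

Emit:
move_arm:
  targets:
    - [[-1,-7,0],0.052,0]
    - [[0,-4,0],0.02,0]
    - [[0,0,0],0,0]

```text
time: 9.3
ee_pos: [0.4514, 0.0671, 0.0895]
eef_rot: [61.9, 90.0, 56.8]
ft_force: [0.2, 0.6, -0.2]
grip_width: 0.001
```

Emit:
move_arm:
  targets:
    - [[0,-3,0],0.02,0]
    - [[0,-3,0],0.02,0]
    - [[0,0,0],0,0]

```text
time: 9.68
ee_pos: [0.4512, 0.0624, 0.0895]
eef_rot: [98.8, 89.9, 96.2]
ft_force: [-0.7, 5.1, 0.3]
grip_width: 0.0006
```

Emit:
move_arm:
  targets:
    - [[0,-5,0],0.05,0]
    - [[0,-6.5,0],0.052,0]
    - [[0.5,-6.8,0],0.052,0]
    - [[0.9,-6.7,0],0.052,0]
    - [[1.2,-6.7,0],0.052,0]
    - [[0,0,0],0,0]

```text
time: 10.42
ee_pos: [0.4542, 0.0301, 0.0896]
eef_rot: [39.5, 89.9, 51.7]
ft_force: [2.0, 3.3, -0.6]
grip_width: 0.0006
```

```bash
python3 - <<'E'
from bench import robot, optics
import cv2
s=robot.observe(); print(s['time'],s['ee_pos'],s['ft_force'],s['grip_width'])
b=optics.grab_frame('scene')
cv2.imwrite("pics/s3.png",cv2.resize(b[150:290,170:320],None,fx=4,fy=4,interpolation=cv2.INTER_CUBIC))
E
```

```text
10.425 [0.45422729 0.03008943 0.08955267] [ 1.95237096  3.30496511 -0.64705719] 0.0005696597678593985
```

View pics/s3.png

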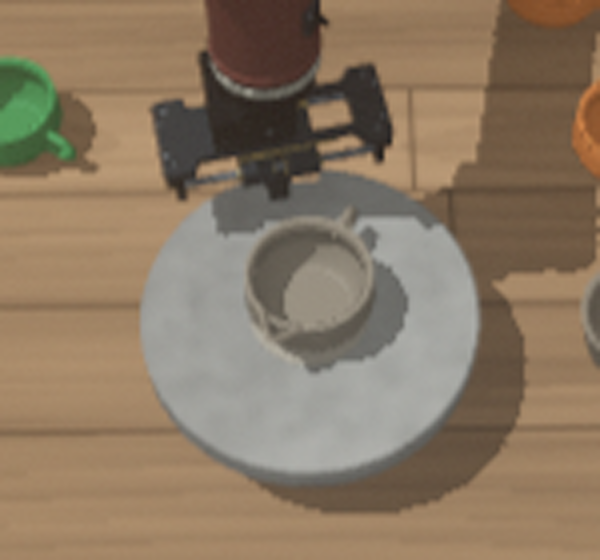

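Emit:
move_arm:
  targets:
    - [[1.6,-6.6,0],0.052,0]
    - [[1.9,-6.5,0],0.052,0]
    - [[2.3,-6.4,0],0.052,0]
    - [[2.6,-6.3,0],0.052,0]
    - [[2.9,-6.1,0],0.052,0]
    - [[3.2,-6,0],0.052,0]
    - [[3.6,-5.8,0],0.052,0]
    - [[0,0,0],0,0]

```text
time: 11.48
ee_pos: [0.4721, -0.0137, 0.0895]
eef_rot: [90.7, 90.0, 123.6]
ft_force: [0.0, 3.1, 1.0]
grip_width: 0.0007
```

```bash
python3 - <<'E'
from bench import robot, optics
import cv2
from h import *
s=robot.observe(); e=s['ee_pos']; print(s['time'],e,s['ft_force'],s['grip_width'],np.degrees(np.arctan2(e[1]-.058,e[0]-.58))%360, np.hypot(e[1]-.058,e[0]-.58))
b=optics.grab_frame('scene')
cv2.imwrite("pics/s4.png",cv2.resize(b[150:290,170:320],None,fx=4,fy=4,interpolation=cv2.INTER_CUBIC))
E
```

```text
11.475 [ 0.47212741 -0.01369387  0.08946933] [0.01289661 3.14293999 0.9533676 ] 0.0006726242494954232 213.60865355352036 0.1295241540846419
```

View pics/s4.png

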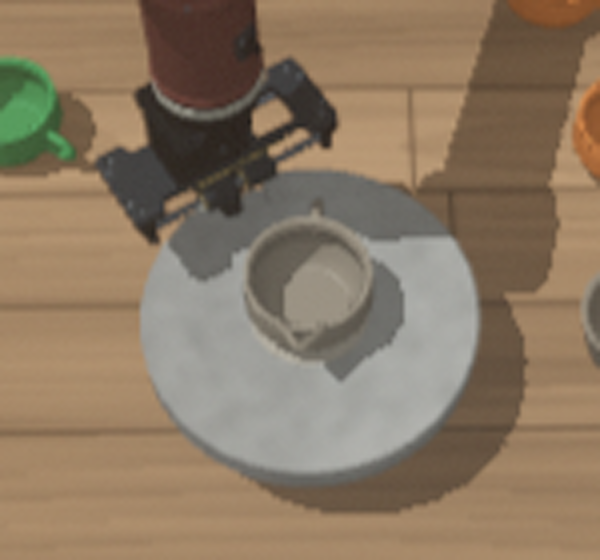

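```bash
python3 - <<'E'
from bench import optics
from h import *
c=optics.calibration('scene')
def S(x,y,z): return pix2w(c,170+(x+.5)/4-.5,150+(y+.5)/4-.5,z)
for nm,l,h in [('s2',(256,320),(372,232)),('s3',(272,336),(347,213)),('s4',(298,345),(316,208))]:
    L=S(*l,.162);H=S(*h,.145);C=np.array([.58,.06]) ; 
    print(nm,L,H,'lip->handle',np.degrees(np.arctan2((H-L)[1],-(H-L)[0])),'h',np.degrees(np.arctan2(H[1]-.06,.58-H[0])),'l',np.degrees(np.arctan2(-L[1]+.06,L[0]-.58)))
E
```

```text
s2 [0.61720935 0.02119516 0.162     ] [0.52925212 0.11319366 0.145     ] lip->handle 46.28647785766733 h 46.347941889291114 l 46.2024273905106
s3 [0.63102579 0.03387978 0.162     ] [0.51088577 0.09288093 0.145     ] lip->handle 26.155802552240043 h 25.442654836945234 l 27.108014163506095
s4 [0.63882202 0.05398735 0.162     ] [0.50579808 0.06722091 0.145     ] lip->handle 5.681234264634926 h 5.558195439969302 l 5.836368344225201
```

Emit:
move_arm:
  targets:
    - [[3.7,-5.5,0],0.05,0]
    - [[3.6,-5.0,0],0.045,0]
    - [[0,0,0],0,0]

```text
time: 11.9
ee_pos: [0.4791, -0.0245, 0.0894]
eef_rot: [138.7, 90.0, 177.1]
ft_force: [-0.7, 3.3, 0.9]
grip_width: 0.0005
```

```bash
python3 - <<'E'
from bench import robot, optics
import cv2
from h import *
s=robot.observe(); e=s['ee_pos']; print(s['time'],e,s['ft_force'],np.degrees(np.arctan2(e[1]-.058,e[0]-.58))%360, np.hypot(e[1]-.058,e[0]-.58))
b=optics.grab_frame('scene')
cv2.imwrite("pics/s5.png",cv2.resize(b[150:290,170:320],None,fx=4,fy=4,interpolation=cv2.INTER_CUBIC))
E
```

```text
11.9 [ 0.47911756 -0.02448772  0.08936301] [-0.69201639  3.34762426  0.85257781] 219.27155400398712 0.13031305119081946
```

View pics/s5.png

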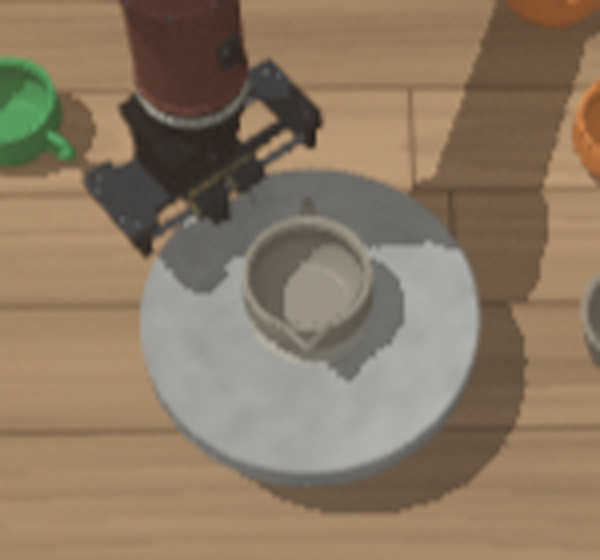

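Emit:
move_arm:
  targets:
    - [[-2.5,3.5,0],0,0]
    - [[-2,2,0],0,0]
    - [[0,0,10],0,0]
    - [[0,0,15],0,0]
    - [[0,0,25],0,0]
    - [[-5,-5,40],0,0]
    - [[0,-10,40],0,0]
    - [[0,-40,20],0,0]
    - [[0,-50,0],0,0]
    - [[0,-50,0],0,0]
    - [[0,-50,0],0,0]
    - [[0,0,0],0,0]

```text
time: 13.45
ee_pos: [0.4688, -0.2289, 0.2408]
eef_rot: [-98.0, 89.9, -60.1]
ft_force: [-0.2, 0.3, 0.1]
grip_width: 0.0004
```

Emit:
move_arm:
  targets:
    - [[0,-50,0],0,0]
    - [[0,-40,0],0,0]
    - [[0,0,0],0,0]

```text
time: 13.82
ee_pos: [0.4694, -0.2456, 0.2389]
eef_rot: [-161.8, 88.7, -123.4]
ft_force: [-0.5, 0.3, -0.3]
grip_width: 0.0004
```

```bash
python3 - <<'E'
from bench import robot, optics, recognise
import cv2
s=robot.observe(); print(s['time'],s['ee_pos'],s['ft_force'])
a=optics.grab_frame('top'); b=optics.grab_frame('scene')
cv2.imwrite("pics/t6.png",cv2.resize(a[85:265,110:380],None,fx=2.9,fy=2.9,interpolation=cv2.INTER_CUBIC))
cv2.imwrite("pics/s6.png",cv2.resize(b[150:290,170:320],None,fx=4,fy=4,interpolation=cv2.INTER_CUBIC))
E
```

```text
13.825 [ 0.46942116 -0.24563916  0.23891172] [-0.51192619  0.318931   -0.26801095]
```

View pics/t6.png

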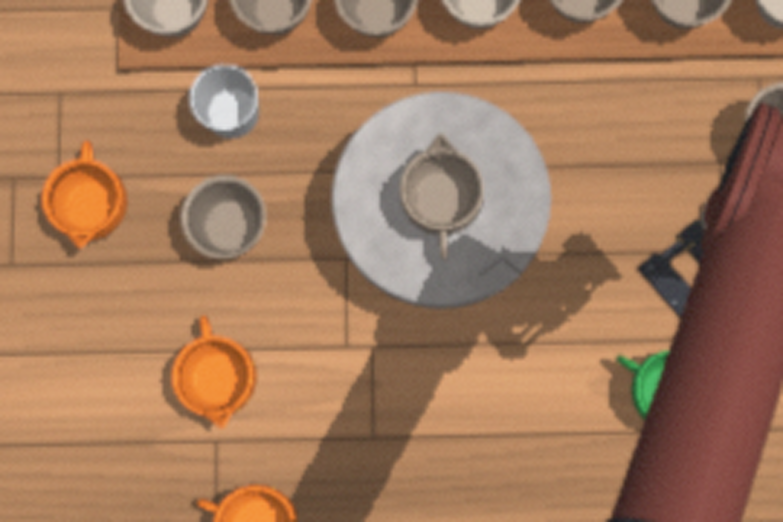

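View pics/s6.png

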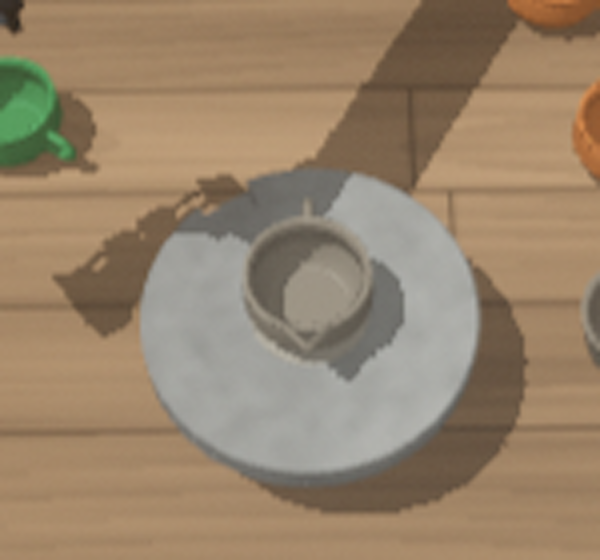

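```bash
python3 - <<'E'
from bench import robot, optics, recognise
import numpy as np
optics.grab_frame('scene')
for q in ["rib","bowl_left","tin"]: print(q,[(r['p'],r['box']) for r in recognise('scene',q)])
s=robot.observe(); print(s['time'],s['ee_pos'],s['dq'].round(1),s['ft_force'])
print(robot.finish_job())
E
```

```text
rib [(0.68, [138.1, 202.9, 151.5, 242.8])]
bowl_left [(0.77, [315.6, 212.0, 347.3, 245.6])]
tin [(0.55, [205.1, 193.4, 288.8, 268.4]), (0.28, [92.3, 245.3, 124.5, 279.6])]
14.125 [ 0.4705448  -0.24317041  0.23834788] [ 0.3  0.2 -0.6 -0.1  0.1 -0.1  0.1] [0.29019512 0.65111969 0.30530182]
the job is handed in; nothing more can be done
None
```

I turned the wheel by its notch until the jug's handle pointed squarely at the robot's side, then took the arm clear and handed the job in at about 14 s. The hand-in gives no verdict, so what follows is from my own checks.

**What I did**
- **Feeling along the edge:** I touched the top of the head and slid the shut fingertips along the edge. The downward force dropped away about where the camera had shown the notch.
- **Pushing:** I lowered the tips into the notch and pushed its side round anticlockwise until the handle was home. I measured 46° from home at the start, 26° and 6° on the way, and judged about 0° at the end.
- **Drag force:** The first touch peaked at about 6 N, and the drag over the top ran at 3.5–4.8 N, at times over the 4 N limit. The notch was still where the camera had placed it, so the head had not visibly turned.

**Last checks**
- **Jug:** The scene and top pictures taken after the arm had moved off show the jug upright in the middle of the wheel, with its handle straight along -x.
- **Bystanders:** The left bowl and the tin look unmoved in the top view. The network found the rib within 2 pixels and the left bowl within 4 pixels of their starting boxes in the scene view. I had no clear last view of the right bowl, which the arm partly hid; the arm stayed high over that side.
- **Check that failed:** The network's final report for the tin was wrong. Its best match was the wheel, so I relied on the picture instead.
- **Arm:** It ended at rest about 0.24 m above the bench, touching nothing. The last sideways move of the retreat stopped short of what I asked for.

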